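# Charge the ball mill from the sorting tray

## Robot

A 6-joint arm with a two-finger parallel gripper is mounted at the origin on the work surface. World frame = base frame: x ahead of the robot, y to its left, z up, the work surface at z = 0. Lengths are in mm, angles in rad, forces in N, time in s.
With the tool pointing down it reaches from about 300 to 775 mm from the base axis. Payload 14.6 kg.
Tool frame: the origin (TCP) lies midway between the tips of the shut fingers; the grasp point (between the pads) lies grasp_offset behind it (grasp_offset is the distance from the TCP to the grasp point, in mm); z points along the fingers, y is the line along which they close (so a half turn about z gives the same grasp; the last joint's range is limited). The gripper opens to 94 mm and grips with 3 to 60 N. Pads are 16 mm wide; open, the fingers measure 119 mm over their backs; the gripper's body (75 mm by 177 mm) begins 78 mm behind the grasp point.
Start: joints at [1.168, 0.3, 1.521, -0, 1.321, -0.067], TCP at [181.236, 519.272, 205.446] pointing down, gripper open.
Joint ranges: [-3.03, 3.03], [-0.79, 2.21], [0.23, 2.52], [-1.04, 4.18], [0, 3.07], [-2.55, 2.55]. Speed limits (rad/s): [2.22, 2.22, 2.57, 3.14, 3.14, 3.14].

## Interface

Orientations are given as [roll, pitch, yaw] about the fixed x, y, z axes, in that order (R = Rz(yaw) Ry(pitch) Rx(roll)).
In Python, from cell import * gives the robot as it stands. The module is installed in compiled form; this text tells all that it offers.
- The arm moves only by the shell command python3 -m jog 'ROWS' [FORCE]. ROWS is JSON, a list of rows, each a list of 3 entries, a list of its own where there are three numbers: the finger opening in mm, from 0 to 94, then the shift along the tool's x, y, z in units of 50 mm (1.0 is 50 mm), then the turn about the tool's z in units of 180 degrees (1.0 is 180 degrees). In form: [[fingers, [dx, dy, dz], twist], ...]. A call has 1 to 20 rows; each row shifts and turns the commanded pose from where the row before left it, along the tool's axes as they then stand; what a row does not reach is not made up. A row lasts 1/10 s, in which the tool goes at most 50 mm and 8.59 degrees, less where a joint would pass 70% of its speed; a pose out of reach is approached as far as the arm can. A call with a number of a shift or a turn outside -1 to 1 is refused whole. A call with a gripper value outside its range is refused whole. The fingers move at their own pace and stop on an object; FORCE is the grip in N (left out, the last holds). Time passes only in rows, so rows that do not move let the fingers close. It gives the time, the measured TCP pose, the force, the opening and the grip force at its end, in the units of the state.
- read_state(): the state, without advancing time (a new reading comes with each control period).
- camera(name): name is "scene" or "top"; returns the picture (480x640x3 uint8, red, green, blue); there is no depth.
- calibration(name): a dict with "mtx" (3x3 intrinsics, pixels), "distortion" ([k1, k2, p1, p2, k3] as OpenCV has them; the pictures are not rectified), "cam_to_world" (4x4, takes a point from camera to world coordinates). Camera axes: x right, y down, z forward; pixel columns grow to the right and rows downward; lengths in mm; the calibration is good to about 2 mm. A picture is of the moment at which its call begins. calibration takes no time and is no camera call.
- sign_off(): hands the job in; it is judged then, once.
Trained networks look in the newest picture that a camera, given by its name, has taken for a name from the list of things; names that differ only in an ending like _2 or _b are one class to them, and where a whole thing is asked for, a point or a joint stands for the part that bears it (a point fixed in the world has none). Each returns a list of dicts, best first, with "conf" (0 to 1); they miss things now and then, are a little off and sometimes report something else, mostly with a low value. They report only what shows in the picture. A call takes as long as a camera call. They do not tell look-alikes from the thing itself.
- regions_of(camera, query): "pixels" (480x640 bool, what is visible of it) and "rect" ([centre column, centre row, width, height] in pixels, round what is visible of it).
The state is a dict: "clock": time; "joints": joint angles; "qd": joint speeds; "effort": joint torques, N m; "eef_pos": TCP position; "eef_rot": TCP orientation; "wrist_force": force on the tool from outside, world axes, zero at the start; "moment": the same for the moment, N m; "finger_gap": finger opening in mm; "finger_force": force on a finger pad.
Only numpy, scipy, OpenCV 4.12 (cv2) and the standard library are available. Lean on these libraries where they do the work, as an engineer would, in place of code of your own. Each camera call takes 0.05 s, during which the arm holds its last target. There are 200 camera calls.

## Task

Load the mill: lift the divided tray by its black post and tip it on the corner of the blue balls, so that all three blue balls run out through their rim gap into the steel grinding bowl and every other ball stays in its own bay; do not touch any ball with the gripper. Stand the tray flat on its mat again. Once the bowl is loaded, slide the mill's speed slider to the green mark and let go, leaving the petri dish and the marker pen where they lie.

Things in the scene. Friction and masses are not known exactly. Their poses are not given: they have to be found in the camera images.
- tray: Loose cream square tray, 170 x 170 mm, 0.25 to 0.5 kg, on the grey mat. Origin: centre of its underside; z up; x and y parallel to its sides. Outer walls 42 mm high, 4 mm thick, and a cross of dividers alike on its x and y axes make four square bays, all one colour. At each outer corner the walls stop 42 mm short of the corner: a rim gap about 54 mm clear through which that bay empties.
- post_top (a point): Centre of the top of the tray's handle: a square black post in the middle of the tray, 26 mm thick, its top 100 mm above the tray's underside, to be gripped near its top from above. The post is turned 45 degrees: its flat faces look along the tray's diagonals.
- blue_lip (a point): Tip of the floor at the outer corner of the blue balls' bay, where they run out: at (85, 85, 21) mm in the tray's frame, 120 mm from the tray's middle. Its axes are the tray's.
- bay_floor (a point): Middle of the floor of the blue balls' bay (40, 40, 14) mm in the tray's frame. Every bay's floor slopes 6 degrees down from its outer corner to the middle. Balls roll out only once the tray leans about 12 to 20 degrees towards their corner; at 40 degrees all of them run out, while those of the other bays gather against a divider or wall.
- mat: Flat grey-blue mat, 250 x 250 x 4 mm, fixed to the bench; the tray belongs on it. Origin: centre of its underside (z = 0).
- mill: White ball mill, 260 (x) x 220 (y) mm, its deck 70 mm high; fixed to the bench. Origin: centre of its underside. Its x axis points from the slider side (which faces the robot) to the bowl side.
- bowl_in (a point): Centre of the inner floor of the mill's open steel grinding bowl; at (35, 0, 76) mm in the mill's frame. The bowl is fixed in the mill, about 92 mm wide inside at the floor, 126 mm at the rim, 134 mm outside at the rim.
- bowl_rim (a point): Centre of the bowl's mouth, at rim height: 120 mm above the bench, 44 mm above the inner floor.
- speed_top (a point): Centre of the top of the black grip of the mill's speed slider; the grip is 28 (mill's x) x 20 (mill's y) x 40 mm tall, its top 124.5 mm above the bench. It slides on an aluminium track 40 mm wide, 150 mm long and 14 mm high on the deck, along the mill's y at x = -92 mm. Takes about 2 N, stays where it is left.
- speed (a joint): Travel of the speed slider along the mill's +y, 0 to 0.10 m. At 0 the grip's centre is at y = -50 mm in the mill's frame, at 0.10 at y = +50 mm.
- mark: Small upright green block, 14 x 8 (y) x 18 mm, fixed on the deck at the front edge, beside the track (x = -122 mm in the mill's frame): the set mark. Axes parallel to the mill's. The slider is at the mark when grip and mark have the same y in the mill's frame. Origin: centre of its underside.
- blue1: Loose milling ball, blue glazed ceramic, 18 mm across, 12 to 24 g; one of 3 that start in the +x +y bay of the tray. Origin: its centre.
- blue2: Loose milling ball, blue glazed ceramic, 18 mm across, 12 to 24 g; one of 3 that start in the +x +y bay of the tray. Origin: its centre.
- blue3: Loose milling ball, blue glazed ceramic, 18 mm across, 12 to 24 g; one of 3 that start in the +x +y bay of the tray. Origin: its centre.
- red1: Loose milling ball, dark red agate, 18 mm across, 12 to 24 g; one of 2 that start in the -x +y bay of the tray. Origin: its centre.
- red2: Loose milling ball, dark red agate, 18 mm across, 12 to 24 g; one of 2 that start in the -x +y bay of the tray. Origin: its centre.
- steel1: Loose milling ball, dark grey steel, 18 mm across, 12 to 24 g; one of 2 that start in the -x -y bay of the tray. Origin: its centre.
- steel2: Loose milling ball, dark grey steel, 18 mm across, 12 to 24 g; one of 2 that start in the -x -y bay of the tray. Origin: its centre.
- amber1: Loose milling ball, amber yellow glass, 18 mm across, 12 to 24 g; one of 2 that start in the +x -y bay of the tray. Origin: its centre.
- amber2: Loose milling ball, amber yellow glass, 18 mm across, 12 to 24 g; one of 2 that start in the +x -y bay of the tray. Origin: its centre.
- petri: Bystander: closed clear petri dish, 94 mm across, 20 mm high, loose. Origin: centre of its underside.
- marker: Bystander: white and red marker pen lying on the bench, 130 mm long, 13 mm thick, loose. Origin: centre of its underside.
Not all that is in view belongs to the job. Of the things that look like the tray, take the one that is nearest to the robot's base at the start.

How it is judged (in metres and radians):
On the way, in this order (a step that is already met when the one before it is completed fails the run):
1. all three blue balls lie in the grinding bowl (horizontal distance between each of blue1, blue2, blue3 and bowl_in below 0.06 m and z of blue1 in the frame of bowl_in between 0 and 0.042 m and z of blue2 in the frame of bowl_in between 0 and 0.042 m and z of blue3 in the frame of bowl_in between 0 and 0.042 m), for 0.3 s.
2. with the balls in the bowl, the slider stands at the green mark (all of step 1 and y of speed_top in the frame of mark between -0.005 and 0.005 m), for 0.2 s.
At the end, for the whole second after the job is handed in: All three blue balls are in the grinding bowl, below its rim; the slider's grip is within 5 mm of the green mark along the track; the tray stands flat on the mat, upright, at rest and with its centre within 50 mm of the mat's centre; the other six balls are each in the bay they started in (all of step 2 and x of red1 in the frame of tray between -0.09 and 0 m and y of red1 in the frame of tray between 0 and 0.09 m and z of each of red1, red2, steel1, steel2, amber1, amber2 in the frame of tray below 0.05 m and x of red2 in the frame of tray between -0.09 and 0 m and y of red2 in the frame of tray between 0 and 0.09 m and x of steel1 in the frame of tray between -0.09 and 0 m and y of steel1 in the frame of tray between -0.09 and 0 m and x of steel2 in the frame of tray between -0.09 and 0 m and y of steel2 in the frame of tray between -0.09 and 0 m and x of amber1 in the frame of tray between 0 and 0.09 m and y of amber1 in the frame of tray between -0.09 and 0 m and x of amber2 in the frame of tray between 0 and 0.09 m and y of amber2 in the frame of tray between -0.09 and 0 m and horizontal distance between tray and mat below 0.05 m and angle between tray's own z axis and vertical below 0.06 rad and height (world z) of tray below 0.009 m and linear speed of tray below 0.02 m/s); the robot touches nothing.
It fails at once if the gripper touches a ball (contact force between the fingers and blue1 above 0.3 N or contact force between the fingers and blue2 above 0.3 N or contact force between the fingers and blue3 above 0.3 N or contact force between the fingers and red1 above 0.3 N or contact force between the fingers and red2 above 0.3 N or contact force between the fingers and steel1 above 0.3 N or contact force between the fingers and steel2 above 0.3 N or contact force between the fingers and amber1 above 0.3 N or contact force between the fingers and amber2 above 0.3 N).
It fails at once if a ball other than the blue ones leaves the tray (distance between any of red1, red2, steel1, steel2, amber1, amber2 and tray above 0.14 m).
It fails at once if the petri dish or the marker pen is moved by more than 20 mm (distance of any of petri, marker from where it was at the start of the episode above 0.02 m).
It also fails if it takes over 69 s, if anything falls off the work surface, if the arm or the gripper's body presses on something with over 40 N, if the wrist force passes 120 N, or if a joint passes its speed limit or range.

## Working session

There is one attempt and no reset: what is moved stays moved. The work goes in short steps, Python scripts to look and compute and a shell command to move; the robot and the scene stay as the last step left them, time stands still between calls to the robot, and variables do not carry over. Pictures are saved under pics/ and viewed, at most 10 in all, crops included, and the job is handed in when it is done.

```bash
mkdir -p pics
python3 - <<'E'
from cell import *
import cv2,numpy as np
for n in ["scene","top"]:
    im=camera(n); cv2.imwrite(f"pics/{n}0.png",im[:,:,::-1])
    c=calibration(n); print(n,np.round(c["mtx"],1).tolist(),np.round(c["distortion"],3),np.round(c["cam_to_world"],3).tolist())
print(read_state())
E
```

```text
scene [[512.9, 0.0, 318.7], [0.0, 512.9, 240.8], [0.0, 0.0, 1.0]] [-0.032  0.     0.     0.     0.   ] [[0.665, 0.47, -0.58, 1200.656], [0.747, -0.407, 0.526, -508.592], [0.011, -0.783, -0.622, 861.364], [0.0, 0.0, 0.0, 1.0]]
top [[492.8, 0.0, 316.7], [0.0, 492.8, 233.3], [0.0, 0.0, 1.0]] [-0.082  0.     0.     0.     0.   ] [[0.017, -0.986, 0.165, 268.311], [-1.0, -0.015, 0.016, 108.683], [-0.014, -0.166, -0.986, 1527.284], [0.0, 0.0, 0.0, 1.0]]
{'clock': 0.1, 'joints': array([ 1.16839078e+00,  3.00407194e-01,  1.52150335e+00,  4.42408417e-05,
        1.32072730e+00, -6.65767702e-02]), 'qd': array([ 0.00060842, -0.00168337, -0.00145849,  0.00057269,  0.00103167,
       -0.00118554]), 'effort': array([ 3.28467686e-04, -5.32638180e+01, -3.53286767e+01,  7.09886360e-02,
        2.34214577e-02, -5.71043961e-05]), 'eef_pos': array([181.1405501 , 519.06503352, 204.95427568]), 'eef_rot': array([-3.14055263e+00, -1.12292168e-04,  2.80575285e+00]), 'wrist_force': array([-0.07058508, -0.13495695,  0.5182381 ]), 'moment': array([-0.00352121, -0.00265837, -0.00787876]), 'finger_force': 0.0, 'finger_gap': 93.96259847854255}
```

View pics/top0.png

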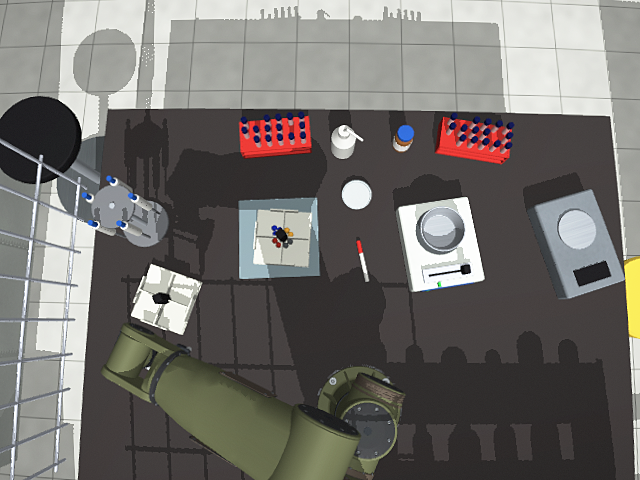

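View pics/scene0.png

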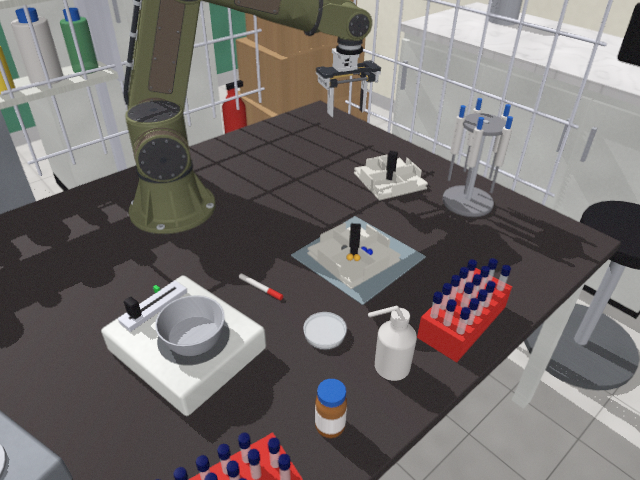

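Top view: the tray candidates are the cream tray on the mat at (283,237), which has the balls on it, and an empty white tray at (165,298). Allowing for the base at about (355,430), the one on the mat is nearer (~206 px against ~231 px). I'll measure both and check the choice in a crop. The mill is at (440,243) with its slider grip near (465,268); the grey box at (577,243) is a look-alike mill.

```bash
cat > h.py <<'E'
from cell import *
import cv2,numpy as np
def pix2w(n,uv,z):
    c=calibration(n);uv=np.array(uv,float).reshape(-1,1,2)
    p=cv2.undistortPoints(uv,np.array(c["mtx"]),np.array(c["distortion"])).reshape(-1,2)
    T=np.array(c["cam_to_world"]);d=np.c_[p,np.ones(len(p))]@T[:3,:3].T
    o=T[:3,3];return o+d*((z-o[2])/d[:,2])[:,None]
def w2pix(n,X):
    c=calibration(n);T=np.linalg.inv(np.array(c["cam_to_world"]))
    return cv2.projectPoints(np.array(X,float).reshape(-1,1,3),cv2.Rodrigues(T[:3,:3])[0],T[:3,3],np.array(c["mtx"]),np.array(c["distortion"]))[0].reshape(-1,2)
def tri(a,b): # scene uv, top uv -> 3d
    O=[];D=[]
    for n,uv in(("scene",a),("top",b)):
        p=pix2w(n,uv,0)[0];o=np.array(calibration(n)["cam_to_world"])[:3,3];d=p-o;O.append(o);D.append(d/np.linalg.norm(d))
    A=sum(np.eye(3)-np.outer(d,d) for d in D);B=sum((np.eye(3)-np.outer(d,d))@o for o,d in zip(O,D))
    return np.linalg.solve(A,B)
def cen(m): 
    r,c=np.nonzero(m);return c.mean(),r.mean()
E
python3 - <<'E'
from h import *
ims={n:camera(n) for n in("top","scene")}
H=dict(tray=42,post_top=100,mat=4,mill=70,bowl_rim=120,speed_top=124.5,mark=79,blue1=25,red1=25,steel1=25,amber1=25,petri=10,marker=6)
for q,z in H.items():
    for n in ("top","scene"):
        for r in regions_of(n,q)[:3]:
            if r["conf"]<.3: continue
            c=cen(r["pixels"]); hull=cv2.minAreaRect(np.argwhere(r["pixels"])[:,::-1].astype(np.float32))
            print(q,n,round(r["conf"],2),np.round(c,1),int(r["pixels"].sum()),"minrect",np.round(hull[0],1),np.round(hull[1],1),round(hull[2],1),"w",np.round(pix2w(n,c,z)[0][:2]))
t=ims["top"][180:300,225:345];cv2.imwrite("pics/c1.png",cv2.resize(t,None,fx=5,fy=5,interpolation=cv2.INTER_CUBIC)[:,:,::-1])
t=ims["top"][180:300,385:505];m=cv2.resize(t,None,fx=5,fy=5,interpolation=cv2.INTER_CUBIC)[:,:,::-1]
cv2.imwrite("pics/c2.png",m)
E
```

```text
tray top 0.75 [282.  237.7] 2960 minrect [281.9 237.2] [57.1 56.5] 3.7 w [502. 239.]
tray top 0.6 [165.3 298.8] 3186 minrect [164.5 299.1] [58.9 57.9] 21.0 w [309. 589.]
tray scene 0.69 [390.4 175.8] 2163 minrect [390.1 175.6] [46.4 63.1] 70.0 w [342. 564.]
tray scene 0.62 [353.  252.5] 3629 minrect [354.  252.5] [72.8 67.2] 45.0 w [528. 218.]
tray scene 0.55 [184.  341.9] 13116 minrect [183.4 336.9] [137.1 117.1] 40.2 w [ 505. -247.]
post_top top 0.97 [282.1 237.9] 2871 minrect [281.6 237.2] [56.3 56.4] 3.8 w [493. 234.]
post_top top 0.55 [165.4 299.3] 3214 minrect [164.9 299.1] [58.1 57.7] 19.5 w [306. 569.]
post_top scene 0.62 [390.6 175.4] 2247 minrect [389.9 175.1] [46.  65.9] 72.3 w [401. 490.]
post_top scene 0.55 [353.2 252.6] 3618 minrect [354.5 252. ] [74.2 67.2] 45.0 w [576. 167.]
mat top 0.66 [274.2 238.6] 3153 minrect [277.7 238.3] [79.5 80.3] 87.8 w [505. 267.]
mat scene 0.59 [365.  265.9] 2513 minrect [357.5 255.6] [111.9  75.9] 34.0 w [555. 237.]
mill top 0.95 [438.8 244. ] 6427 minrect [439.3 243.6] [86.9 76.6] 79.8 w [ 486. -233.]
mill scene 0.81 [184.2 341.9] 12956 
[... 329 characters left out ...]
31. -306.]
red1 top 0.46 [362.  260.8] 189 minrect [362.2 261.1] [41.5  4.7] 76.9 w [437.  -7.]
red1 top 0.43 [282.  237.8] 3055 minrect [281.5 237.2] [58.  58.4] 4.1 w [505. 241.]
amber1 scene 0.54 [261.6 286.6] 240 minrect [260.4 286.2] [46.5  6.3] 26.6 w [462. -18.]
amber1 scene 0.41 [355.9 257.1] 27 minrect [355.5 257.5] [5. 5.] 90.0 w [532. 226.]
petri top 0.82 [356.3 194.4] 669 minrect [356.  194.5] [27.6 29. ] 45.0 w [650.  11.]
petri scene 0.85 [323.9 329.9] 1201 minrect [324. 330.] [36. 40.] 90.0 w [649.  11.]
marker top 0.68 [361.8 260. ] 175 minrect [362.2 260.8] [41.5  4.9] 76.0 w [442.  -7.]
marker scene 0.54 [260.6 286. ] 308 minrect [260.5 286.1] [49.2  6.8] 27.6 w [442.  -7.]
```

View pics/c1.png

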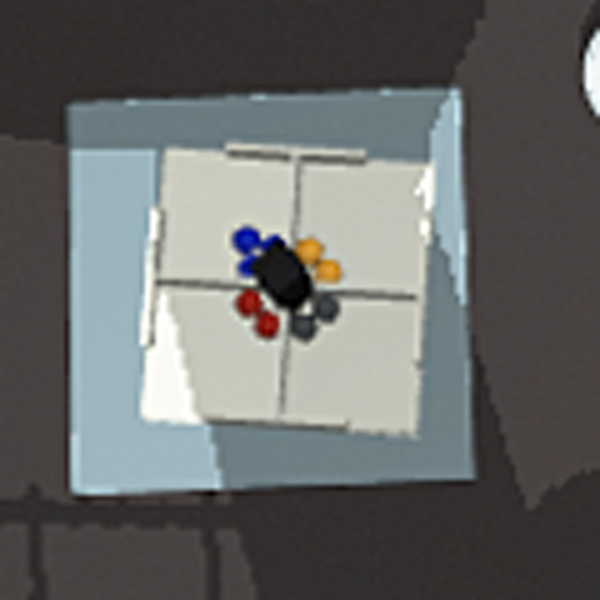

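View pics/c2.png

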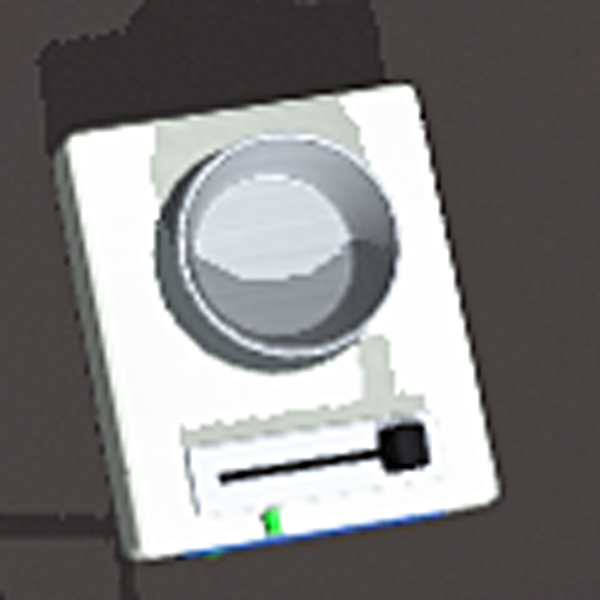

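Crop 1: this is the tray on the mat. The blue balls are upper left at crop (255,250), i.e. towards world +x +y; red is lower left, steel lower right and amber upper right. So the tray's axes are close to the world's. Crop 2: bowl rim centre at crop (288,246), slider grip at (405,440), green mark at (272,520).

```bash
cat > meas.py <<'E'
from h import *
P=lambda c,o:[c[0]/5+o[0],c[1]/5+o[1]]
o1=(225,180);o2=(385,180)
cs=[P(c,o1) for c in[(163,148),(432,163),(418,435),(141,420)]]
w=pix2w("top",cs,21)[:,:2];print("tray corners",w.round(),w.mean(0).round(1),[round(float(np.linalg.norm(w[i]-w[i-1]))) for i in range(4)])
e=(w[0]-w[3])+(w[1]-w[2]);f=(w[0]-w[1])+(w[3]-w[2]);print("yaw",np.degrees(np.arctan2(e[1],e[0])),np.degrees(np.arctan2(-f[0],f[1])))
tc=w.mean(0)
print("post pred top", ((w2pix("top",[[*tc,100],[*tc,42]])-o1)*5).round(), w2pix("scene",[[*tc,100],[*tc,42]]).round(1))
cs=[P(c,o1) for c in[(70,103),(460,88),(474,478),(72,495)]]
w=pix2w("top",cs,4)[:,:2];print("mat",w.mean(0).round(1),[round(float(np.linalg.norm(w[i]-w[i-1]))) for i in range(4)])
cs=[P(c,o2) for c in[(60,138),(413,85),(498,498),(137,558)]]
w=pix2w("top",cs,70)[:,:2];mc=w.mean(0);print("mill",w.round(),mc.round(1),[round(float(np.linalg.norm(w[i]-w[i-1]))) for i in range(4)])
e=(w[0]-w[3])+(w[1]-w[2]);f=(w[0]-w[1])+(w[3]-w[2]);y1=np.arctan2(e[1],e[0]);y2=np.arctan2(-f[0],f[1]);print("yaw",np.degrees([y1,y2]))
y=(y1+y2)/2;R=np.array([[np.cos(y),-np.sin(y)],[np.sin(y),np.cos(y)]])
b=pix2w("top",P((288.5,246.5),o2),120)[0][:2];print("bowl",b.round(1),"pred",(mc+R@[35,0]).round(1))
for n in("top","scene"):
    im=camera(n).astype(int);g=(im[...,1]>im[...,0]+50)&(im[...,1]>im[...,2]+50)
    g[:, :100]=0; g[:200]=0; print(n,"green",cen(g),g.sum())
    mk=pix2w(n,cen(g),79 )[0][:2];print(" mark",mk.round(1),"mill frame",(R.T@(mk-mc)).round(1))
s=pix2w("top",P((405,438),o2),124.5)[0][:2];print("grip",s.round(1),(R.T@(s-mc)).round(1))
s=pix2w("scene",(131,303),124.5)[0][:2];print("grip scene",s.round(1),(R.T@(s-mc)).round(1))
for x in(35,):print("bowl rim pred scene",w2pix("scene",[[*b,120]]))
E
python3 meas.py
python3 - <<'E'
from h import *
im=camera("scene");a=im[215:295,300:420];b=im[265:405,95:275]
a=cv2.resize(a,(600,400),interpolation=3);b=cv2.resize(b,None,fx=3.0,fy=3.0,interpolation=3)
cv2.imwrite("pics/c3.png",b[:,:,::-1]);cv2.imwrite("pics/c4.png",a[:,:,::-1])
E
```

```text
tray corners [[594. 320.]
 [586. 151.]
 [416. 157.]
 [422. 327.]] [504.6 238.9] [171, 169, 171, 171]
yaw -2.098692576944252 -2.290259900942094
post pred top [[277. 269.]
 [285. 285.]] [[353.5 226.4]
 [352.3 244.6]]
mat [508.2 252.9] [249, 249, 248, 250]
mill [[ 595. -109.]
 [ 632. -325.]
 [ 381. -368.]
 [ 343. -152.]] [ 487.9 -238.5] [256, 220, 255, 219]
yaw [9.70869374 9.79269874]
bowl [ 521.8 -233.8] pred [ 522.4 -232.6]
top green (np.float64(439.0), np.float64(284.0)) 15
 mark [ 365.9 -229.1] mill frame [-118.7   29.9]
scene green (np.float64(155.8684210526316), np.float64(288.2631578947368)) 38
 mark [ 362.5 -227.9] mill frame [-121.8   31.7]
grip [ 410.6 -297.4] [-86.1 -45. ]
grip scene [ 417.2 -302.3] [-80.5 -50.9]
bowl rim pred scene [[188.2541578  317.19670057]]
```

View pics/c3.png

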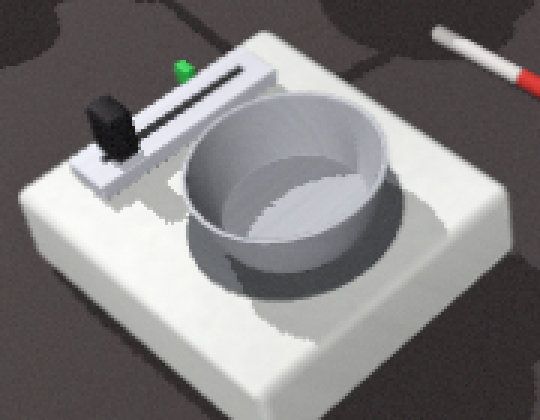

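Crop 3 shows the tapered bowl standing on the deck, the slider at the -y end of its track and the mark further towards +y. The sizes check out: tray 170, mat 250, mill 256x220, bowl within 1.5 mm of its predicted place.

The choice is the tray on the mat at (505,239), radius 558; the white decoy at (309,589) has radius 665.

The tool can't tilt, so my plan is:
1. Carry the tray by its post.
2. Set it down on the bowl rim (120 mm) and the slider grip (124.5 mm), with the blue lip over the bowl.
3. Lift the steel-side wall with a light grip, so the tray tips about the bowl rim.

```bash
python3 -c "
import cell;print([ (k,getattr(cell,k)) for k in dir(cell) if 'offset' in k.lower()])"
python3 -m jog '[[70,[0,0,0],0.039],[70,[0,0,0],0.039],[70,[0,0,0],0.039],[70,[0,0,0],0.039],[70,[-0.5,0.055,0],0],[70,[-0.9,0.1,0],0],[70,[-0.9,0.1,0],0],[70,[-0.9,0.1,0],0],[70,[-0.9,0.1,0],0],[70,[-0.9,0.1,0],0],[70,[-0.9,0.1,0],0],[70,[-0.9,0.1,0],0],[70,[-0.9,0.1,0],0],[70,[-0.81,0.085,0],0],[70,[0,0,0],0],[70,[0,0,0],0]]'
```

```text
[('grasp_offset', 18.8)]
clock: 3.25
eef_pos: [504.4, 237.9, 205.1]
eef_rot: [-3.141, -0.0, 2.314]
wrist_force: [0.6, -0.3, 0.7]
finger_gap: 70.0
finger_force: 0.0
```

```bash
python3 -m jog '[[70,[0,0.01,0.6],0],[70,[0,0,0.6],0],[70,[0,0,0.6],0],[70,[0,0,0.5],0],[70,[0,0,0.36],0],[70,[0,0,0],0],[10,[0,0,0],0],[10,[0,0,0],0],[10,[0,0,0],0],[10,[0,0,0],0],[10,[0,0,0],0],[10,[0,0,0],0]]' 35
```

```text
clock: 4.45
eef_pos: [504.9, 238.8, 72.8]
eef_rot: [3.141, 0.0, 2.316]
wrist_force: [-0.4, 1.0, 2.7]
finger_gap: 25.7
finger_force: 35.4
```

```bash
python3 -m jog '[[10,[0,0,-0.1],0],[10,[0,0,-0.2],0],[10,[0,0,-0.3],0],[10,[0,0,-0.4],0],[10,[0,0,-0.4],0],[10,[0,0,-0.4],0],[10,[0,0,-0.4],0],[10,[0,0,-0.4],0],[10,[0,0,-0.4],0],[10,[0,0,-0.2],0],[10,[0,0,-0.1],0],[10,[0,0,0],0.01],[10,[0,0,0],0.02],[10,[0,0,0],0.02],[10,[0,0,0],0.013],[10,[0,0,0],0.007],[10,[0,0,0],0],[10,[0,0,0],0]]'
```

```text
clock: 6.25
eef_pos: [504.5, 238.6, 237.2]
eef_rot: [-3.141, -0.0, 2.097]
wrist_force: [0.4, 0.1, -4.0]
finger_gap: 26.0
finger_force: 35.0
```

Run:
```python
from h import *
a=camera("top")[150:300,215:365];b=camera("scene")[160:310,290:440]
cv2.imwrite("pics/l1.png",cv2.resize(np.hstack([a,b]),(800,400),interpolation=3)[:,:,::-1])
```

```text
(no output)
```

View pics/l1.png

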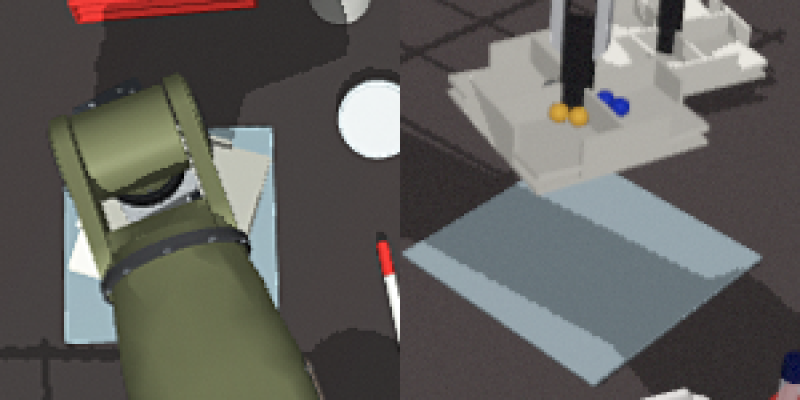

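Lifted level; the blue and amber balls show beside the post at (610,105) and (568,115). Carrying it to the mill.

```bash
python3 -m jog '[[10,[-0.09,-0.071,0],0],[10,[-0.181,-0.142,0],0],[10,[-0.272,-0.213,0],0],[10,[-0.362,-0.284,0],0],[10,[-0.362,-0.284,0],0],[10,[-0.362,-0.284,0],0],[10,[-0.362,-0.284,0],0],[10,[-0.362,-0.284,0],0],[10,[-0.362,-0.284,0],0],[10,[-0.362,-0.284,0],0],[10,[-0.362,-0.284,0],0],[10,[-0.362,-0.284,0],0],[10,[-0.362,-0.284,0],0],[10,[-0.362,-0.284,0],0],[10,[-0.362,-0.284,0],0],[10,[-0.362,-0.284,0],0],[10,[-0.362,-0.284,0],0]]' && python3 -m jog '[[10,[-0.362,-0.284,0],0],[10,[-0.362,-0.284,0],0],[10,[-0.362,-0.284,0],0],[10,[-0.362,-0.284,0],0],[10,[-0.362,-0.284,0],0],[10,[-0.362,-0.284,0],0],[10,[-0.272,-0.213,0],0],[10,[-0.181,-0.142,0],0],[10,[-0.09,-0.071,0],0],[10,[0,0,0],0],[10,[0,0,0],0]]'
python3 - <<'E'
from h import *
b=camera("scene")[210:390,60:300]
cv2.imwrite("pics/l2.png",cv2.resize(b,(800,600),interpolation=3)[:,:,::-1])
E
```

```text
clock: 8.05
eef_pos: [453.7, -116.2, 237.6]
eef_rot: [3.141, 0.0, 2.095]
wrist_force: [0.3, -0.0, -4.6]
finger_gap: 26.0
finger_force: 35.0
clock: 9.15
eef_pos: [430.6, -284.8, 237.5]
eef_rot: [3.142, -0.0, 2.096]
wrist_force: [1.1, 0.4, -4.6]
finger_gap: 26.1
finger_force: 35.0
```

View pics/l2.png

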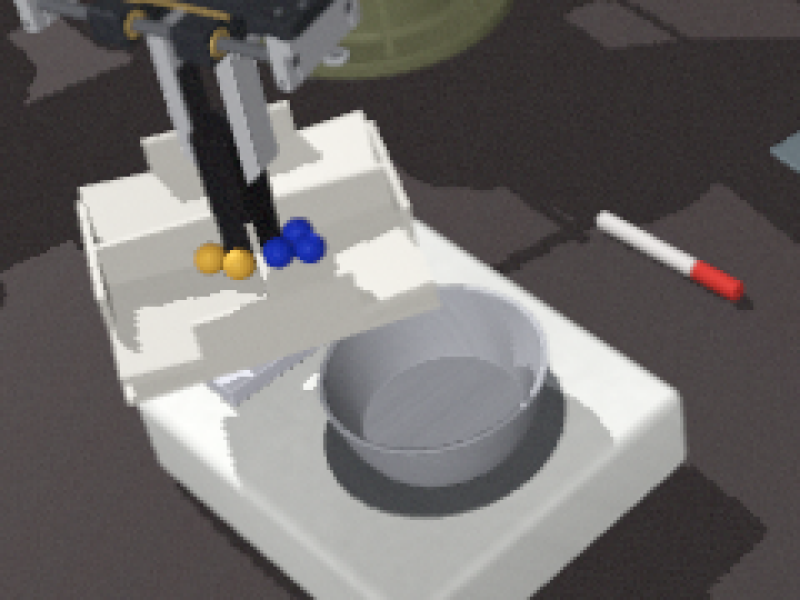

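```bash
python3 -m jog '[[10,[0,0,0.1],0],[10,[0,0,0.2],0],[10,[0,0,0.25],0],[10,[0,0,0.2],0],[10,[0,0,0.08],0],[10,[0,0,0.02],0],[10,[0,0,0],0],[10,[0,0,0],0]]'; python3 -m jog '[[10,[0,0,0.02],0],[10,[0,0,0.02],0],[10,[0,0,0],0],[10,[0,0,0],0]]'
```

```text
clock: 10.0
eef_pos: [430.8, -285.4, 195.4]
eef_rot: [3.141, 0.001, 2.096]
wrist_force: [-0.3, 0.9, -5.1]
finger_gap: 25.7
finger_force: 35.0
clock: 10.4
eef_pos: [430.8, -285.4, 193.3]
eef_rot: [3.141, 0.001, 2.096]
wrist_force: [0.5, -0.8, -1.4]
finger_gap: 26.2
finger_force: 35.0
```

Contact came at TCP 193.3, just where the slider top should carry the tray. I'll lower a little more, then ease the grip to let the lip side settle on the rim.

```bash
python3 -m jog '[[10,[0,0,0.02],0],[10,[0,0,0.01],0],[10,[0,0,0],0]]' 5; python3 -m jog '[[27,[0,0,0.01],0],[28,[0,0,0],0],[30,[0,0,0],0],[34,[0,0,0],0],[40,[0,0,0],0],[40,[0,0,0],0]]'
python3 - <<'E'
from h import *
b=camera("scene")[210:390,60:300]
cv2.imwrite("pics/l3.png",cv2.resize(b,(800,600),interpolation=3)[:,:,::-1])
E
```

```text
clock: 10.7
eef_pos: [431.2, -285.6, 192.5]
eef_rot: [3.141, 0.002, 2.096]
wrist_force: [0.5, 0.4, 6.1]
finger_gap: 26.0
finger_force: 5.0
clock: 11.3
eef_pos: [430.6, -285.3, 190.9]
eef_rot: [-3.141, -0.0, 2.096]
wrist_force: [0.2, 1.1, 0.6]
finger_gap: 39.7
finger_force: 0.0
```

View pics/l3.png

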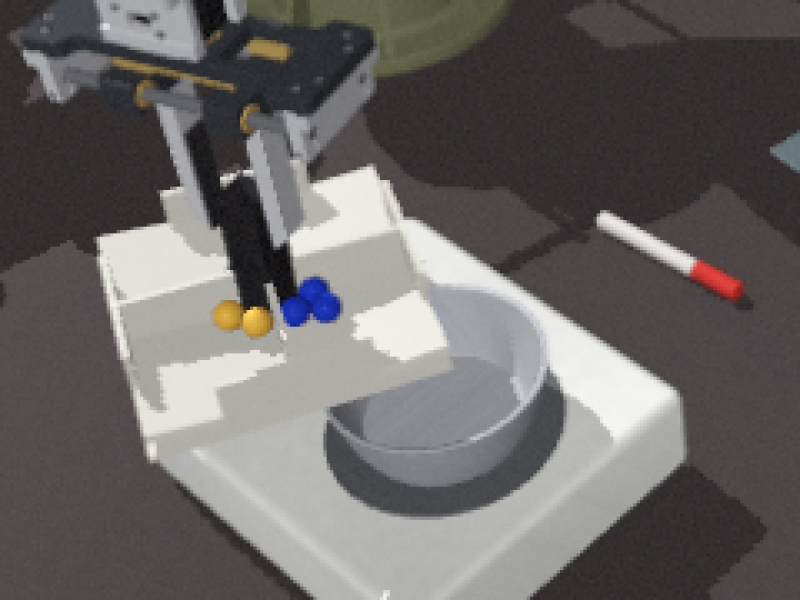

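The tray stands on the slider and the rim, blue lip at (450,370) over the bowl, all three blue balls still by the post at (315,300). Next I go up, turn 45° and take the -x wall near its steel end.

```bash
python3 -m jog '[[40,[0,0,-0.2],0],[40,[0,0,-0.5],0],[40,[0,0,-0.5],0],[36,[0,0,0],0.0417],[36,[0,0,0],0.0417],[36,[0,0,0],0.0417],[36,[0,0,0],0.0417],[36,[0,0,0],0.0417],[36,[0,0,0],0.0415],[36,[-0.14,-0.4145,0],0],[36,[-0.14,-0.4145,0],0],[36,[-0.14,-0.4145,0],0],[36,[-0.14,-0.4145,0],0],[36,[0,0,0],0],[36,[0,0,0],0]]'
python3 - <<'E'
from h import *
for n in("scene",):
    im=camera(n);
    for q in("tray",):
        for r in regions_of(n,q)[:3]:
            ys,xs=np.nonzero(r["pixels"]);print(q,n,round(r["conf"],2),cen(r["pixels"]),xs.max(),ys[xs.argmax()],xs.min(),ys[xs.argmin()],ys.max(),xs[ys.argmax()])
# predicted tray corners
c=np.array([430.7,-285.4]);d=np.array([np.cos(np.radians(30.1)),np.sin(np.radians(30.1))]);l=np.array([-d[1],d[0]])
for nm,s,t,z in(("lip",120,0,138),("amber",0,-120,143),("red",0,120,143),("posttop",6,0,222)):
    print(nm,w2pix("scene",[[*(c+s*d+t*l),z]]).round(1))
E
```

```text
clock: 12.85
eef_pos: [343.6, -291.2, 251.7]
eef_rot: [3.14, 0.001, 1.31]
wrist_force: [0.1, 1.0, -0.4]
finger_gap: 35.8
finger_force: 0.0
tray scene 0.96 (np.float64(390.3434535104364), np.float64(175.5986717267552)) 425 182 356 168 198 379
tray scene 0.75 (np.float64(140.14536765839372), np.float64(300.69369508247263)) 196 314 90 282 348 105
lip [[194.2 312.3]]
amber [[102.4 340.3]]
red [[171.7 258.9]]
posttop [[134.  266.7]]
```

```bash
python3 -m jog '[[36,[0,0,0.5],0],[36,[0,0,0.5],0],[36,[0,0,0.5],0],[36,[0,0,0.3],0],[36,[0,0,0.14],0],[36,[0,0,0.1],0],[36,[0,0,0],0],[36,[0,0,0],0]]'; python3 -m jog '[[20,[0,0,0],0],[14,[0,0,0],0],[8,[0,0,0],0],[0,[0,0,0],0],[0,[0,0,0],0],[0,[0,0,0],0],[0,[0,0,0],0]]' 12
```

```text
clock: 13.75
eef_pos: [343.7, -291.2, 149.6]
eef_rot: [3.141, 0.0, 1.311]
wrist_force: [-0.9, -0.4, -0.5]
finger_gap: 35.8
finger_force: 0.0
clock: 14.45
eef_pos: [343.2, -290.9, 148.8]
eef_rot: [-3.141, -0.0, 1.31]
wrist_force: [0.8, 0.1, -2.7]
finger_gap: 4.1
finger_force: 12.0
```

Wall gripped at 4.1 mm. First, 10 degrees of lift along the arc about the rim.

```bash
python3 -m jog '[[0,[0.02,0.02,-0.1],0],[0,[0.026,0.026,-0.1],0],[0,[0.027,0.027,-0.1],0],[0,[0.03,0.03,-0.095],0],[0,[0.03,0.03,-0.09],0],[0,[0,0,0],0],[0,[0,0,0],0]]'
cat > lk.py <<'E'
from h import *
im=camera("scene").astype(int)
for r in regions_of("scene","tray")[:2]:
    if cen(r["pixels"])[0]>300: continue
    ys,xs=np.nonzero(r["pixels"]);print("tray conf",round(r["conf"],2),"right",xs.max(),ys[xs.argmax()],"left",xs.min(),ys[xs.argmin()],"bottom",xs[ys.argmax()],ys.max())
R,G,B=im[...,0],im[...,1],im[...,2]
def blobs(m,name):
    n,_,st,c=cv2.connectedComponentsWithStats(m[200:420,60:420].astype(np.uint8));print(name,[(np.round(c[i]+[60,200],1).tolist(),int(st[i,4])) for i in range(1,n) if st[i,4]>4])
blobs((B>R+60)&(B>G+60),"blue");blobs((R>G+25)&(G>B+60),"amber");blobs((R>G+60)&(R>B+60)&(R<200),"red")
E
python3 lk.py
```

```text
clock: 15.15
eef_pos: [351.5, -286.2, 173.2]
eef_rot: [3.142, 0.0, 1.311]
wrist_force: [-0.1, 0.0, -3.7]
finger_gap: 6.7
finger_force: 12.1
tray conf 0.81 right 196 318 left 90 272 bottom 106 343
blue [([157.6, 304.0], 182), ([331.2, 392.1], 629)]
amber [([133.4, 301.2], 124)]
red [([271.5, 289.0], 6), ([276.0, 295.4], 48), ([418.4, 332.4], 28)]
```

Tilting works: the lip has dropped and the balls are still in place. On to about 23°.

```bash
python3 -m jog '[[0,[0.034,0.034,-0.092],0],[0,[0.036,0.036,-0.09],0],[0,[0.038,0.038,-0.089],0],[0,[0.04,0.04,-0.087],0],[0,[0.042,0.042,-0.085],0],[0,[0,0,0],0],[0,[0,0,0],0],[0,[0,0,0],0]]';python3 lk.py
```

```text
clock: 16.05
eef_pos: [363.0, -279.5, 195.2]
eef_rot: [-3.141, -0.0, 1.31]
wrist_force: [-0.2, -0.1, -3.8]
finger_gap: 8.5
finger_force: 12.0
tray conf 0.61 right 196 315 left 91 261 bottom 106 341
blue [([174.3, 311.2], 115), ([331.3, 392.2], 626)]
amber [([143.9, 314.8], 91)]
red [([271.5, 289.0], 6), ([275.8, 295.4], 45), ([418.4, 332.4], 28)]
```

```bash
python3 -m jog '[[0,[0.045,0.045,-0.081],0],[0,[0.047,0.047,-0.079],0],[0,[0.048,0.048,-0.077],0],[0,[0.05,0.05,-0.076],0],[0,[0.05,0.05,-0.075],0],[0,[0,0,0],0],[0,[0,0,0],0],[0,[0,0,0],0],[0,[0,0,0],0]]';python3 lk.py
python3 - <<'E'
from h import *
b=camera("scene")[210:390,60:300]
cv2.imwrite("pics/l4.png",cv2.resize(b,(800,600),interpolation=3)[:,:,::-1])
E
```

```text
clock: 17.05
eef_pos: [377.6, -271.1, 214.6]
eef_rot: [-3.141, -0.0, 1.31]
wrist_force: [-0.6, 0.1, -3.6]
finger_gap: 10.7
finger_force: 11.9
tray conf 0.55 right 199 321 left 93 258 bottom 108 339
tray conf 0.17 right 152 311 left 143 312 bottom 146 318
blue [([211.4, 331.4], 42), ([201.6, 335.3], 57), ([331.3, 392.1], 622)]
amber [([147.8, 315.5], 104)]
red [([183.1, 276.4], 17), ([174.8, 277.2], 12), ([271.5, 289.0], 6), ([276.0, 295.3], 47), ([418.4, 332.4], 28)]
```

View pics/l4.png

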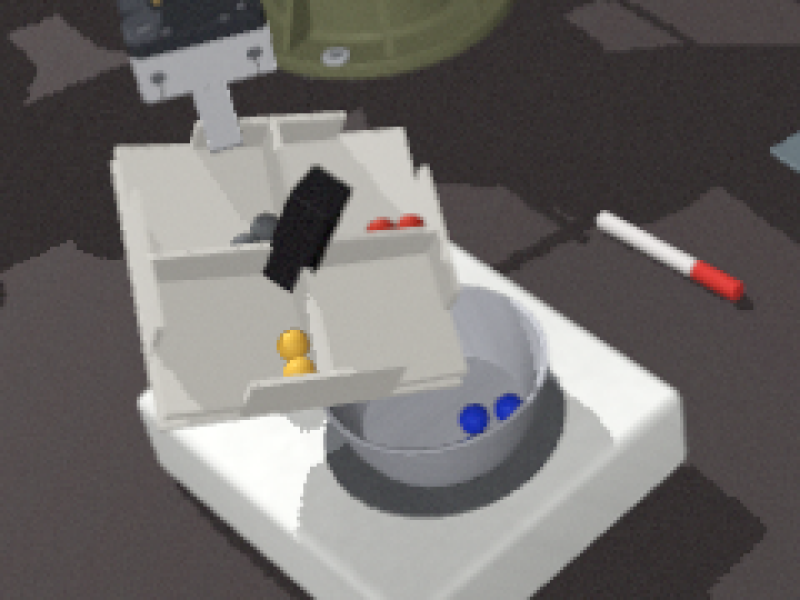

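It works. Two blue balls are in the bowl at (473,418) and (508,407) and the others are held by the dividers; the third blue one is hidden behind the lip or the wall. A little more tilt to be sure.

```bash
python3 -m jog '[[0,[0.05,0.05,-0.07],0],[0,[0.055,0.055,-0.068],0],[0,[0.057,0.057,-0.066],0],[0,[0.057,0.057,-0.066],0],[0,[0,0,0],0],[0,[0,0,0],0],[0,[0,0,0],0],[0,[0,0,0],0],[0,[0,0,0],0]]';python3 lk.py
```

```text
clock: 18.1
eef_pos: [391.1, -263.3, 228.2]
eef_rot: [-3.141, 0.0, 1.31]
wrist_force: [-0.2, 0.5, -4.3]
finger_gap: 11.7
finger_force: 11.7
tray conf 0.61 right 199 294 left 97 253 bottom 109 337
blue [([211.4, 331.4], 42), ([201.6, 335.3], 57), ([331.2, 392.2], 614)]
amber [([149.7, 316.5], 104)]
red [([180.7, 278.3], 45), ([271.5, 289.0], 6), ([276.1, 295.4], 47), ([418.4, 332.4], 28)]
```

Now lower along the same arc.

```bash
python3 -m jog '[[0,[-0.057,-0.057,0.066],0],[0,[-0.057,-0.057,0.066],0],[0,[-0.055,-0.055,0.068],0],[0,[-0.05,-0.05,0.07],0],[0,[-0.05,-0.05,0.075],0],[0,[-0.05,-0.05,0.076],0],[0,[-0.048,-0.048,0.077],0],[0,[-0.047,-0.047,0.079],0],[0,[-0.045,-0.045,0.081],0],[0,[-0.042,-0.042,0.085],0],[0,[-0.04,-0.04,0.087],0],[0,[-0.038,-0.038,0.089],0],[0,[-0.036,-0.036,0.09],0],[0,[-0.034,-0.034,0.092],0],[0,[0,0,0],0],[0,[0,0,0],0]]';python3 lk.py
```

```text
clock: 19.8
eef_pos: [351.5, -286.3, 173.2]
eef_rot: [-3.142, 0.0, 1.31]
wrist_force: [-0.3, 0.6, -2.0]
finger_gap: 4.6
finger_force: 12.0
tray conf 0.62 right 264 331 left 106 342 bottom 186 415
blue [([211.4, 331.4], 42), ([201.6, 335.2], 58), ([331.1, 392.1], 630)]
amber [([141.8, 311.7], 58)]
red [([275.4, 294.6], 53), ([418.4, 332.4], 28)]
```

Run:
```python
from h import *
b=camera("scene")[215:395,60:300]
cv2.imwrite("pics/l5.png",cv2.resize(b,(800,600),interpolation=3)[:,:,::-1])
```

```text
(no output)
```

View pics/l5.png

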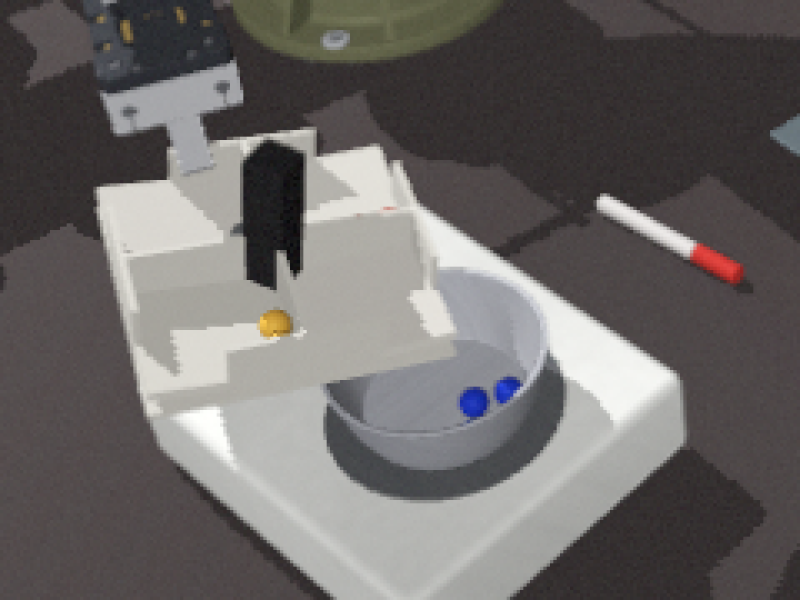

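The tray is intact and still held, leaning about 10°. Two blue balls show in the bowl at (473,402) and (508,390); no blue shows in the tray. I'll finish lowering.

```bash
python3 -m jog '[[0,[-0.03,-0.03,0.09],0],[0,[-0.03,-0.03,0.095],0],[0,[-0.027,-0.027,0.1],0],[0,[0,0,0],0],[0,[0,0,0],0]]'; python3 lk.py; python3 -m jog '[[0,[-0.026,-0.026,0.08],0],[0,[0,0,0],0],[0,[0,0,0],0]]';python3 lk.py
```

```text
clock: 20.45
eef_pos: [346.1, -289.4, 158.9]
eef_rot: [-3.141, 0.0, 1.31]
wrist_force: [0.1, 0.2, -2.7]
finger_gap: 4.2
finger_force: 12.0
tray conf 0.71 right 214 329 left 208 331 bottom 210 334
tray conf 0.68 right 194 312 left 90 279 bottom 105 344
blue [([211.5, 331.3], 43), ([201.6, 335.3], 57), ([331.1, 392.1], 631)]
amber [([139.8, 314.1], 53)]
red [([275.4, 294.6], 56), ([418.4, 332.4], 28)]
clock: 20.85
eef_pos: [344.5, -290.3, 154.9]
eef_rot: [-3.142, 0.0, 1.31]
wrist_force: [0.4, -1.1, -2.2]
finger_gap: 4.4
finger_force: 12.0
tray conf 0.71 right 194 313 left 90 280 bottom 106 346
blue [([211.5, 331.3], 43), ([201.6, 335.3], 57), ([331.1, 392.1], 629)]
amber [([139.1, 315.0], 53)]
red [([275.6, 294.6], 54), ([418.4, 332.4], 28)]
```

```bash
python3 -m jog '[[0,[-0.012,-0.012,0.05],0],[0,[-0.01,-0.01,0.05],0],[0,[0,0,0.01],0],[0,[0,0,0],0],[0,[0,0,0],0]]'; python3 -m jog '[[6,[0,0,0],0],[8,[0,0,0],0],[12,[0,0,0],0],[20,[0,0,0],0],[36,[0,0,0],0],[36,[0,0,0],0]]';python3 lk.py
```

```text
clock: 21.45
eef_pos: [343.2, -291.3, 149.9]
eef_rot: [3.141, 0.001, 1.31]
wrist_force: [-4.2, 0.6, 5.8]
finger_gap: 4.3
finger_force: 12.1
clock: 22.05
eef_pos: [343.2, -291.0, 149.4]
eef_rot: [3.142, -0.0, 1.31]
wrist_force: [0.0, -0.6, 0.5]
finger_gap: 32.5
finger_force: 0.0
tray conf 0.73 right 194 313 left 90 281 bottom 106 347
blue [([211.5, 331.3], 43), ([201.6, 335.3], 57), ([331.2, 392.2], 632)]
amber [([139.3, 314.6], 72)]
red [([275.5, 294.6], 54), ([418.4, 332.4], 28)]
```

```bash
python3 -m jog '[[36,[0,0,-0.3],0],[36,[0,0,-0.5],0],[36,[0,0,-0.6],0],[50,[0,0,-0.64],0],[60,[0.1335,0.403,0],0],[60,[0.1335,0.403,0],0],[60,[0.1335,0.403,0],0],[60,[0.1335,0.403,0],0],[60,[0,0,0],-0.0417],[60,[0,0,0],-0.0417],[60,[0,0,0],-0.0417],[60,[0,0,0],-0.0417],[60,[0,0,0],-0.0417],[60,[0,0,0],-0.0415],[60,[0,0,0],0],[60,[0,0,0],0]]';python3 lk.py
python3 - <<'E'
from h import *
im=camera("scene");dark=(im.max(2)<45)[255:310,110:175]
ys,xs=np.nonzero(dark);n,_,st,c=cv2.connectedComponentsWithStats(dark.astype(np.uint8))
print([(st[i].tolist(),(c[i]+[110,255]).round(1).tolist()) for i in range(1,n) if st[i,4]>40])
c=np.array([428,-286.]);print(w2pix("scene",[[*(c+[5,3]),222],[*c,165]]).round(1))
E
```

```text
clock: 23.75
eef_pos: [428.0, -286.0, 251.4]
eef_rot: [-3.142, -0.0, 2.092]
wrist_force: [-0.5, 0.9, 0.2]
finger_gap: 60.2
finger_force: 0.0
tray conf 0.73 right 195 316 left 90 281 bottom 105 347
blue [([211.5, 331.3], 43), ([201.6, 335.2], 57), ([331.2, 392.1], 609)]
amber [([139.2, 314.4], 77)]
red [([275.5, 294.6], 55), ([418.4, 332.4], 28)]
[([16, 9, 23, 42, 565], [137.1, 283.9])]
[[133.1 266.1]
 [136.7 287.4]]
```

```bash
python3 -m jog '[[60,[0,0,0.3],0],[60,[0,0,0.4],0],[60,[0,0,0.3],0],[60,[0,0,0.2],0],[60,[0,0,0],0],[40,[0,0,0],0],[34,[0,0,0],0],[30,[0,0,0],0],[20,[0,0,0],0],[10,[0,0,0],0],[10,[0,0,0],0],[10,[0,0,0],0]]' 25;python3 lk.py
```

```text
clock: 25.1
eef_pos: [428.1, -286.0, 191.7]
eef_rot: [3.141, 0.001, 2.096]
wrist_force: [1.7, 1.3, 3.8]
finger_gap: 25.8
finger_force: 25.0
tray conf 0.79 right 194 314 left 89 288 bottom 105 345
blue [([211.5, 331.3], 43), ([201.6, 335.2], 57), ([331.3, 392.2], 617)]
amber [([137.4, 311.7], 84)]
red [([275.5, 294.6], 55), ([418.4, 332.4], 28)]
```

```bash
python3 -m jog '[[10,[0,0,-0.05],0],[10,[0,0,-0.1],0],[10,[0,0,-0.2],0],[10,[0,0,-0.25],0],[10,[0,0,-0.25],0],[10,[0,0,-0.2],0],[10,[0,0,-0.1],0],[10,[0,0,0],0]]' 40 ; python3 -m jog '[[10,[0,-0.1,0],0],[10,[0,-0.25,0],0],[10,[0,-0.3,0],0],[10,[0,-0.3,0],0],[10,[0,-0.2,0],0],[10,[0,-0.1,0],0],[10,[0,0,0],0],[10,[0,0,0],0],[10,[0,0,0],0]]';python3 lk.py
python3 - <<'E'
from h import *
im=camera("top").astype(int);R,G,B=im[...,0],im[...,1],im[...,2]
def bl(m,o,nm,z):
    n,_,st,c=cv2.connectedComponentsWithStats(m.astype(np.uint8))
    for i in range(1,n):
        if st[i,4]>2: p=c[i]+o;print(nm,p.round(1),st[i,4],pix2w("top",p,z)[0].round())
s=(slice(185,300),slice(385,510));m=(B>R+50)&(B>G+50)
bl(m[s],np.array([385,185]),"blue top",85)
bl(((R>G+50)&(R>B+50))[s],np.array([385,185]),"red top",85)
E
```

```text
clock: 26.0
eef_pos: [428.1, -286.1, 249.7]
eef_rot: [3.141, 0.001, 2.096]
wrist_force: [0.3, -0.3, -4.9]
finger_gap: 25.7
finger_force: 40.0
clock: 26.9
eef_pos: [374.2, -317.1, 248.9]
eef_rot: [3.141, -0.0, 2.096]
wrist_force: [1.5, -0.1, -3.7]
finger_gap: 25.8
finger_force: 40.0
tray conf 0.7 right 160 285 left 54 259 bottom 66 317
blue [([211.4, 331.1], 45), ([201.6, 335.2], 57), ([331.2, 392.1], 617)]
amber [([100.8, 277.4], 110)]
red [([275.5, 294.6], 55), ([418.4, 332.4], 28)]
blue top [441.1 215.8] 24 [ 569. -239.   85.]
blue top [430.3 220.6] 29 [ 554. -206.   85.]
blue top [437.1 222.7] 25 [ 548. -226.   85.]
blue top [437.2 288. ] 20 [ 354. -222.   85.]
blue top [425. 290.] 5 [ 347. -186.   85.]
red top [471.3 279.9] 61 [ 379. -323.   85.]
```

All three blue balls are in the bowl: world (569,-239), (554,-206) and (548,-226), 27 to 47 mm from its centre. Carrying the tray back to the mat.

```bash
python3 -m jog '[[10,[0.084,0.079,0],0],[10,[0.168,0.158,0],0],[10,[0.251,0.236,0],0],[10,[0.335,0.315,0],0],[10,[0.335,0.315,0],0],[10,[0.335,0.315,0],0],[10,[0.335,0.315,0],0],[10,[0.335,0.315,0],0],[10,[0.335,0.315,0],0],[10,[0.335,0.315,0],0],[10,[0.335,0.315,0],0],[10,[0.335,0.315,0],0],[10,[0.335,0.315,0],0],[10,[0.335,0.315,0],0],[10,[0.335,0.315,0],0]]' && python3 -m jog '[[10,[0.335,0.315,0],0],[10,[0.335,0.315,0],0],[10,[0.335,0.315,0],0],[10,[0.335,0.315,0],0],[10,[0.335,0.315,0],0],[10,[0.335,0.315,0],0],[10,[0.335,0.315,0],0],[10,[0.335,0.315,0],0],[10,[0.335,0.315,0],0],[10,[0.335,0.315,0],0],[10,[0.251,0.236,0],0],[10,[0.168,0.158,0],0],[10,[0.084,0.079,0],0],[10,[0,0,0],0],[10,[0,0,0],0]]'
```

```text
clock: 28.55
eef_pos: [444.3, -13.3, 249.1]
eef_rot: [3.141, 0.0, 2.096]
wrist_force: [0.7, -0.4, -3.3]
finger_gap: 25.7
finger_force: 40.0
clock: 30.05
eef_pos: [504.7, 242.0, 249.0]
eef_rot: [-3.141, 0.0, 2.095]
wrist_force: [0.6, -0.4, -4.2]
finger_gap: 25.3
finger_force: 40.0
```

```bash
python3 -m jog '[[10,[0,0,0.1],0],[10,[0,0,0.25],0],[10,[0,0,0.4],0],[10,[0,0,0.5],0],[10,[0,0,0.5],0],[10,[0,0,0.5],0],[10,[0,0,0.4],0],[10,[0,0,0.3],0],[10,[0,0,0.2],0],[10,[0,0,0.15],0],[10,[0,0,0.1],0],[10,[0,0,0],0],[10,[0,0,0],0]]' && python3 -m jog '[[10,[0,0,0.03],0],[10,[0,0,0.03],0],[10,[0,0,0],0],[10,[0,0,0],0]]'
```

```text
clock: 31.35
eef_pos: [505.0, 242.5, 79.4]
eef_rot: [3.141, 0.0, 2.096]
wrist_force: [0.2, 0.1, -3.3]
finger_gap: 25.9
finger_force: 40.0
clock: 31.75
eef_pos: [504.7, 242.4, 76.0]
eef_rot: [3.142, 0.0, 2.096]
wrist_force: [-0.1, -0.4, -4.0]
finger_gap: 25.7
finger_force: 40.0
```

```bash
python3 -m jog '[[10,[0,0,0.03],0],[10,[0,0,0.02],0],[10,[0,0,0],0],[10,[0,0,0],0]]' && python3 -m jog '[[10,[0,0,0.015],0],[10,[0,0,0.015],0],[10,[0,0,0],0]]' 10
```

```text
clock: 32.15
eef_pos: [504.7, 242.5, 73.4]
eef_rot: [-3.142, 0.0, 2.096]
wrist_force: [-0.0, -0.4, -3.8]
finger_gap: 25.9
finger_force: 40.0
clock: 32.45
eef_pos: [504.7, 242.4, 71.8]
eef_rot: [-3.141, -0.0, 2.096]
wrist_force: [-1.3, -0.1, -4.2]
finger_gap: 25.8
finger_force: 10.0
```

```bash
python3 -m jog '[[10,[0,0,0.02],0],[10,[0,0,0.02],0],[10,[0,0,0],0]]' && python3 -m jog '[[10,[0,0,0.02],0],[10,[0,0,0.02],0],[10,[0,0,0],0]]'
```

```text
clock: 32.75
eef_pos: [504.8, 242.5, 71.0]
eef_rot: [3.141, 0.0, 2.096]
wrist_force: [-6.1, -3.0, 9.2]
finger_gap: 25.8
finger_force: 10.0
clock: 33.05
eef_pos: [504.9, 242.4, 69.3]
eef_rot: [3.141, 0.0, 2.096]
wrist_force: [-7.3, -3.6, 12.6]
finger_gap: 25.7
finger_force: 10.0
```

Contact with the mat. Release, rise and turn for the slider.

```bash
python3 -m jog '[[27,[0,0,0],0],[29,[0,0,0],0],[33,[0,0,0],0],[44,[0,0,0],0],[60,[0,0,0],0],[60,[0,0,-0.3],0],[60,[0,0,-0.6],0],[60,[0,0,-0.6],0],[60,[0,0,-0.6],0],[60,[0,0,-0.6],0]]' && python3 -m jog '[[60,[0,0,0],0.0438],[60,[0,0,0],0.0438],[60,[0,0,0],0.0438],[60,[0,0,0],0.0438],[60,[0,0,0],0.0438],[60,[0,0,0],0.0438],[60,[0,0,0],0.0438],[60,[0,0,0],0.0438],[60,[0,0,0],0.0438],[60,[0,0,0],0.0438],[60,[0,0,0],0.0438],[60,[0,0,0],0.0438],[60,[0,0,0],0.0438],[60,[0,0,0],0.0438],[60,[0,0,0],0]]'
python3 - <<'E'
from h import *
im=camera("top").astype(int);R,G,B=im[...,0],im[...,1],im[...,2]
def bl(m,o,nm,z,mn=3):
    n,_,st,c=cv2.connectedComponentsWithStats(m.astype(np.uint8))
    for i in range(1,n):
        if st[i,4]>=mn: p=c[i]+o;print(nm,p.round(1),st[i,4],pix2w("top",p,z)[0].round(1))
s=(slice(195,300),slice(385,510));o=np.array([385,195])
bl(((B>R+50)&(B>G+50))[s],o,"blue",85);bl((im.max(2)<50)[s],o,"black",124.5,8);bl(((G>R+50)&(G>B+50))[s],o,"green",79)
im=camera("scene").astype(int);R,G,B=im[...,0],im[...,1],im[...,2]
s=(slice(280,340),slice(95,240));o=np.array([95,280])
n,_,st,c=cv2.connectedComponentsWithStats((im.max(2)<50)[s].astype(np.uint8))
print([(st[i].tolist(),(c[i]+o).round(1).tolist()) for i in range(1,n) if st[i,4]>20])
mc=np.array([487.6,-239.2]);y=np.radians(9.75);Q=np.array([[np.cos(y),-np.sin(y)],[np.sin(y),np.cos(y)]])
for yy in(-50,-45,-40):
    for z in(124.5,84.5):
        g=mc+Q@[-92,yy];print(yy,z,g.round(1),w2pix("top",[[*g,z]]).round(1),w2pix("scene",[[*g,z]]).round(1))
E
```

```text
clock: 34.05
eef_pos: [504.6, 242.4, 204.2]
eef_rot: [-3.142, -0.0, 2.096]
wrist_force: [-0.0, 0.5, -0.1]
finger_gap: 59.8
finger_force: 0.0
clock: 35.55
eef_pos: [504.7, 242.4, 202.9]
eef_rot: [3.142, 0.0, 0.167]
wrist_force: [0.2, 0.1, 0.3]
finger_gap: 60.2
finger_force: 0.0
blue [441.1 216.1] 27 [ 568.1 -238.6   85. ]
blue [430.4 220.5] 30 [ 554.2 -206.1   85. ]
blue [437.1 222.9] 27 [ 547.3 -226.    85. ]
blue [451.1 285.9] 51 [ 360.4 -263.4   85. ]
blue [425. 290.] 5 [ 347.4 -186.3   85. ]
black [394.6 197.6] 14 [612.9 -94.  124.5]
black [426.3 200.5] 163 [ 605.8 -186.9  124.5]
black [458.  270.2] 113 [ 402.8 -273.9  124.5]
black [396.7 284.4] 59 [360.1 -97.7 124.5]
black [409.2 294.2] 20 [ 332.8 -133.1  124.5]
green [439. 284.] 15 [ 365.9 -229.1   79. ]
[([123, 0, 10, 8, 22], [222.7, 283.6]), ([29, 17, 17, 22, 204], [132.9, 308.8])]
-50 124.5 [ 405.4 -304.1] [[468.4 269.4]] [[127.5 300.2]]
-50 84.5 [ 405.4 -304.1] [[464.4 270.7]] [[131.8 314. ]]
-45 124.5 [ 404.5 -299.1] [[466.7 269.7]] [[129.6 298.9]]
-45 84.5 [ 404.5 -299.1] [[462.8 271. ]] [[133.9 312.6]]
-40 124.5 [ 403.7 -294.2] [[465. 270.]] [[131.7 297.5]]
-40 84.5 [ 403.7 -294.2] [[461.1 271.3]] [[135.9 311.3]]
```

```bash
python3 -m jog '[[60,[-0.145,0.4,0],0],[60,[-0.29,0.8,0],0],[60,[-0.29,0.8,0],0],[60,[-0.29,0.8,0],0],[60,[-0.29,0.8,0],0],[60,[-0.29,0.8,0],0],[60,[-0.29,0.8,0],0],[60,[-0.29,0.8,0],0],[60,[-0.29,0.8,0],0],[60,[-0.29,0.8,0],0],[60,[-0.29,0.8,0],0],[60,[-0.29,0.8,0],0],[60,[-0.29,0.8,0],0],[60,[-0.15,0.41,0],0],[60,[0,0,0],0],[60,[0,0,0],0]]'
python3 - <<'E'
from h import *
im=camera("top").astype(int);R,G,B=im[...,0],im[...,1],im[...,2]
P=lambda m:[(cen(m))]
# tray on mat: colours
t=camera("top");cv2.imwrite("/tmp/t.png",t[:,:,::-1])
for r in regions_of("top","tray")[:2]:
    m=r["pixels"];q=cv2.minAreaRect(np.argwhere(m)[:,::-1].astype(np.float32))
    if 240<q[0][0]<330:
        bx=cv2.boxPoints(q);print("tray",round(r["conf"],2),pix2w("top",q[0],21)[0].round(1),pix2w("top",cen(m),21)[0].round(1),q[2],[round(float(x)/1) for x in q[1]],bx.round(1).tolist())
m0=np.zeros((480,640),bool);m0[205:275,245:320]=1
for nm,m in(("blue",(B>R+50)&(B>G+50)),("red",(R>G+50)&(R>B+50)),("amber",(R>G+20)&(G>B+50)),):
    n,_,st,c=cv2.connectedComponentsWithStats((m&m0).astype(np.uint8))
    for i in range(1,n):
        if st[i,4]>5: print(nm,c[i].round(1),st[i,4],pix2w("top",c[i],25)[0].round(1))
E
```

```text
clock: 37.25
eef_pos: [406.3, -302.2, 202.8]
eef_rot: [-3.141, 0.0, 0.171]
wrist_force: [0.7, 0.1, 0.2]
finger_gap: 59.6
finger_force: 0.0
tray 0.88 [504.7 243.   21. ] [502.8 241.2  21. ] 15.751173973083496 [58, 58] [[245.6999969482422, 257.79998779296875], [261.29998779296875, 202.5], [317.0, 218.10000610351562], [301.29998779296875, 273.5]]
red [288.4 228.6] 15 [533.9 221.6  25. ]
red [288.3 234.5] 14 [515.3 221.4  25. ]
red [272.1 239.2] 47 [499.9 271.3  25. ]
amber [288.1 231.8] 42 [523.8 222.3  25. ]
```

The tray stands at (504.7,243), 10 mm from the mat's centre, and the red and amber balls are in their own bays. Now the slider.

```bash
python3 -m jog '[[60,[0,0,0.4],0],[60,[0,0,0.5],0],[60,[0,0,0.5],0],[60,[0,0,0.4],0],[60,[0,0,0.22],0],[60,[0,0,0.12],0],[60,[0,0,0],0],[40,[0,0,0],0],[30,[0,0,0],0],[22,[0,0,0],0],[16,[0,0,0],0],[16,[0,0,0],0],[16,[0,0,0],0]]' 10
```

```text
clock: 38.7
eef_pos: [406.4, -302.4, 96.1]
eef_rot: [3.142, -0.0, 0.169]
wrist_force: [-0.3, 0.7, 0.9]
finger_gap: 19.5
finger_force: 10.0
```

```bash
python3 -m jog '[[16,[0,-0.1,0],0],[16,[0,-0.2,0],0],[16,[0,-0.2,0],0],[16,[0,-0.2,0],0],[16,[0,-0.2,0],0],[16,[0,-0.2,0],0],[16,[0,-0.2,0],0],[16,[0,-0.16,0],0],[16,[0,-0.1,0],0],[16,[0,0,0],0],[16,[0,0,0],0]]' && python3 -m jog '[[24,[0,0,0],0],[32,[0,0,0],0],[50,[0,0,0],0],[50,[0,0,-0.4],0],[50,[0,0,-0.6],0],[50,[0,0,-0.6],0],[50,[0,0,-0.6],0],[50,[0,0.9,0],0],[50,[0,0.9,0],0],[50,[0,0.9,0],0],[50,[0,0,0],0],[50,[0,0,0],0]]'
python3 - <<'E'
from h import *
for n,s in(("scene",(slice(265,330),slice(110,200))),("top",(slice(255,295),slice(425,475)))):
    im=camera(n).astype(int);R,G,B=im[...,0],im[...,1],im[...,2];o=np.array([s[1].start,s[0].start])
    for nm,m in(("black",im.max(2)<50),("green",(G>R+40)&(G>B+40))):
        k,_,st,c=cv2.connectedComponentsWithStats(m[s].astype(np.uint8))
        for i in range(1,k):
            if st[i,4]>8: print(n,nm,(c[i]+o).round(1),(st[i,:2]+o).tolist(),st[i,2:].tolist())
mc=np.array([487.6,-239.2]);y=np.radians(9.75);Q=np.array([[np.cos(y),-np.sin(y)],[np.sin(y),np.cos(y)]])
def box(x,yy,hx,hy,z0,z1): return [[*(mc+Q@[x+a*hx,yy+b*hy]),z] for a in(-1,1) for b in(-1,1) for z in(z0,z1)]
for n in("scene","top"):
    for yy in(26,28,30,32,34):
        g=w2pix(n,box(-92,yy,14,10,84.5,124.5));m=w2pix(n,box(-122,yy,7,4,70,88))
        f=lambda p:[p.min(0).round(1).tolist(),p.max(0).round(1).tolist()]
        print(n,yy,"grip",f(g),"mark",f(m))
E
```

```text
clock: 39.8
eef_pos: [393.4, -225.4, 96.0]
eef_rot: [-3.141, -0.0, 0.169]
wrist_force: [2.1, 1.9, 4.6]
finger_gap: 19.7
finger_force: 10.0
clock: 41.0
eef_pos: [415.6, -358.9, 205.0]
eef_rot: [-3.14, 0.001, 0.168]
wrist_force: [-0.1, 0.3, -0.3]
finger_gap: 50.3
finger_force: 0.0
scene black [163.4 287.4] [155, 274] [17, 24, 207]
scene green [154.9 288.5] [153, 285] [5, 8, 27]
top black [442.6 272.6] [429, 269] [39, 9, 106]
top black [468.5 289.7] [463, 283] [12, 12, 33]
top green [439. 284.] [438, 282] [3, 5, 15]
scene 26 grip [[150.1, 275.0], [169.4, 299.5]] mark [[149.1, 284.3], [157.6, 295.1]]
scene 28 grip [[150.9, 274.5], [170.2, 299.0]] mark [[149.8, 283.8], [158.3, 294.6]]
scene 30 grip [[151.6, 274.0], [170.9, 298.5]] mark [[150.6, 283.3], [159.1, 294.1]]
scene 32 grip [[152.4, 273.5], [171.6, 297.9]] mark [[151.3, 282.9], [159.8, 293.6]]
scene 34 grip [[153.2, 273.0], [172.4, 297.4]] mark [[152.1, 282.4], [160.5, 293.1]]
top 26 grip [[435.1, 268.2], [446.9, 280.0]] mark [[438.3, 282.2], [443.3, 287.8]]
top 28 grip [[434.4, 268.3], [446.2, 280.1]] mark [[437.6, 282.3], [442.6, 287.9]]
top 30 grip [[433.7, 268.5], [445.5, 280.2]] mark [[437.0, 282.4], [441.9, 288.0]]
top 32 grip [[433.1, 268.6], [444.8, 280.3]] mark [[436.3, 282.6], [441.3, 288.1]]
top 34 grip [[432.4, 268.7], [444.1, 280.5]] mark [[435.6, 282.7], [440.6, 288.2]]
```

Run:
```python
from h import *
mc=np.array([487.6,-239.2]);y=np.radians(9.75);Q=np.array([[np.cos(y),-np.sin(y)],[np.sin(y),np.cos(y)]])
def box(x,yy,hx,hy,z0,z1): return np.array([[*(mc+Q@[x+a*hx,yy+b*hy]),z] for a in(-1,1) for b in(-1,1) for z in(z0,z1)])
def rend(n,b):
    S=8;p=w2pix(n,b);h=cv2.convexHull((p*S+S/2).astype(np.float32)).astype(np.int32)
    m=np.zeros((480*S,640*S),np.uint8);cv2.fillConvexPoly(m,h,255);return cv2.resize(m,(640,480),interpolation=cv2.INTER_AREA)/255.
for n,f in(("scene","scene0"),("scene",None),("top","top0"),("top",None)):
    im=(cv2.imread(f"pics/{f}.png")[:,:,::-1] if f else camera(n)).astype(float)
    gr=np.clip((im[...,1]-np.maximum(im[...,0],im[...,2]))/120,0,1);dk=np.clip((170-im.max(2))/130,0,1)
    for nm,src,x,hx,hy,z0,z1,ys in(("mark",gr,-122,7,4,70,88,np.arange(20,42,1)),("grip",dk,-92,14,10,86,124.5,np.arange(-60,-35,1) if f else np.arange(20,42,1))):
        if nm=="mark" and n=="scene" and not f: continue
        best=[]
        for yy in ys:
          for dx in(-6,-3,0,3,6):
            w=rend(n,box(x+dx,yy,hx,hy,z0,z1));r=w>0;r=cv2.dilate(r.astype(np.uint8),np.ones((5,5)))>0
            a=w[r]-w[r].mean();b=src[r]-src[r].mean();best.append(((a*b).sum()/np.sqrt((a*a).sum()*(b*b).sum()+1e-9),int(yy),dx))
        best.sort(reverse=True);print(n,f,nm,[(round(b[0],3),b[1],b[2]) for b in best[:4]])
```

```text
scene scene0 mark [(np.float64(0.805), 31, 3), (np.float64(0.805), 32, 3), (np.float64(0.79), 32, 0), (np.float64(0.79), 33, 0)]
scene scene0 grip [(np.float64(0.688), -48, 3), (np.float64(0.684), -47, 3), (np.float64(0.679), -46, 3), (np.float64(0.664), -49, 3)]
scene None grip [(np.float64(0.627), 33, 3), (np.float64(0.612), 32, 3), (np.float64(0.608), 34, 3), (np.float64(0.606), 31, 3)]
top top0 mark [(np.float64(0.867), 30, 3), (np.float64(0.861), 31, 3), (np.float64(0.831), 29, 3), (np.float64(0.829), 32, 3)]
top top0 grip [(np.float64(0.831), -47, 3), (np.float64(0.827), -45, 3), (np.float64(0.823), -46, 3), (np.float64(0.809), -48, 3)]
top None mark [(np.float64(0.866), 30, 3), (np.float64(0.86), 31, 3), (np.float64(0.83), 29, 3), (np.float64(0.829), 32, 3)]
top None grip [(np.float64(0.758), 31, 3), (np.float64(0.754), 29, 3), (np.float64(0.753), 30, 3), (np.float64(0.751), 28, 3)]
```

Grip and mark agree to within about 1 mm in both cameras (scene 32.7 against 31.5, top 30 against 30.4). The bowl is loaded, the tray is down and the arm is clear, so I'm handing in.

```bash
python3 -c "
from cell import *
print(sign_off())"
```

```text
the job is handed in; nothing more can be done
None
```

I handed the job in; the judging result was not shown. The cameras put all three blue balls in the bowl, the tray flat on its mat with the red and amber balls in their bays, and the slider about 1 mm from the green mark; I did not re-check the steel balls, the petri dish or the pen at the end.

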